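# Pack the last two cedar wedges head to tail in the sloping wardrobe tray

### The arm

A 6-joint arm with a two-finger parallel gripper is mounted at the origin on the work surface. World frame = base frame: x ahead of the robot, y to its left, z up, the work surface at z = 0. Lengths are in m, angles in rad, forces in N, time in s.
With the tool pointing down it reaches from about 0.375 to 0.9 m from the base axis. Payload 3.1 kg.
Tool frame: the origin (TCP) lies between the finger pads; the fingertips stand manip.finger_overhang ahead of it and the grasp point (between the pads) lies 5 mm behind it (manip.finger_overhang is the distance from the TCP to the fingertips, in m); z points along the fingers, y is the line along which they close (so a half turn about z gives the same grasp; the last joint's range is limited). The gripper opens to 85 mm and grips with 20 to 120 N. Pads are 22 mm wide; open, the fingers measure 114 mm over their backs; the gripper's body (76 mm by 85 mm) begins 54 mm behind the grasp point. The pads swing forward as they close: fully open they stand 13 mm farther back than shut.
Start: joints at [-1.456, 0.527, 1.433, -0, 1.181, -0.178], TCP at [0.181, -0.598, 0.22] pointing down, gripper open.
Joint ranges: [-3.08, 3.08], [-0.75, 2.2], [0.22, 2.44], [-1.43, 4.57], [0, 2.65], [-2.85, 2.85]. Speed limits (rad/s): [2.79, 2.79, 3.14, 3.14, 3.14, 3.14].

### API

Orientations are given as a unit quaternion [x, y, z, w].
In Python, from station import manip gives the robot as it stands.
- The arm moves only by the tool drive_tool, never from a script. Its argument "plan" is a list of rows, each a list of 7 numbers: the shift along the tool's x, y, z in m, then the turn, a rotation vector about the tool's x, y, z in degrees, then the opening, from -1 (shut) to 1 (fully open). In form: [[x, y, z, wx, wy, wz, gripper], ...]. A call has 1 to 10 rows; each row shifts and turns the commanded pose from where the row before left it, along the tool's axes as they then stand; what a row does not reach is not made up. A row lasts 1/10 s, in which the tool goes at most 50 mm and 8.59 degrees, less where a joint would pass 70% of its speed; a pose out of reach is approached as far as the arm can. A call is refused whole if a number of a shift passes 0.05 or a number of a turn 8.59, either way. A call with a gripper value outside its range is refused whole. The fingers move at their own pace and stop on an object; "newtons" is the grip in N (left out, the last holds). Time passes only in rows, so rows that do not move let the fingers close. It gives the time, the measured TCP pose, the force, the opening and the grip force at its end, in the units of the state.
- manip.sense(): the state, without advancing time (a new reading comes with each control period).
- manip.snapshot(name): name is "scene" or "top" or "wrist"; returns a dict with "image" (480x640x3 uint8, red, green, blue), "z_map" (480x640 float32, m along the optical axis (not along the pixel's ray), 0 where there is no reading), "fov_y" (degrees; the focal length in pixels is half the picture's height over the tangent of half this angle, whatever the lens; pixels are square), "cx", "cy" (the principal point, pixels), "k1" (the pictures are not rectified: a ray, as slopes to the right and down, at radius r is drawn at 1 + k1 r^2 times it, then the intrinsics apply), "extrinsics" (4x4, takes a point from camera to world coordinates); the wrist camera has in their place "mount" (4x4, takes a point from camera to tool coordinates, whose origin is the TCP and whose axes are the flange's). Camera axes: x right, y up, looking along -z (the intrinsics and any distortion apply to the point x, -y, -z); pixel columns grow to the right and rows downward; lengths in m; the calibration is good to about 2 mm. A picture is of the moment at which its call begins: read the wrist's pose just before it.
- manip.sign_off(): hands the job in; it is judged then, once.
The state is a dict: "t": time; "q": joint angles; "qd": joint speeds; "tau": joint torques, N m; "tcp_pos": TCP position; "tool_rot": TCP orientation; "force": force on the tool from outside, world axes, zero at the start; "ft_torque": the same for the moment, N m; "finger_gap": opening from 0.0 (shut) to 1.0 (fully open); "gripper_force": force on a finger pad.
Only numpy, scipy, OpenCV 4.12 (cv2) and the standard library are available. Lean on these libraries where they do the work, as an engineer would, in place of code of your own. Each camera call takes 0.05 s, during which the arm holds its last target. There are 200 camera calls.

### The job

Two cedar wedges lie on the wardrobe board; pack them into the empty half of the sloping tray beside the two already there, carrying on the head-to-tail pattern so that all four lie flat on the tray's floor, side by side and fully home against the stop at its low end, filling the rectangle. The tray slides down its rails a little before it stops, and its far side is a sprung panel that the last wedge must push aside as it is driven home. Leave the other wardrobe things where they are.

Things in the scene. Friction and masses are not known exactly. Their poses are not given: they have to be found in the camera images.
- wedge_a: Loose cedar wedge on the board, tab up, 40-85 g. Origin: under its middle. x to the thin end (x=+55 mm), y to the straight face (y=+17.5), z up. 110 long, 28 high; ends square to the straight face: 46 wide at the thick end (x=-55), 24 at the thin; the other face slants from y=-28.5 (thick end) to -6.5. Thumb tab on top over the origin: 10 thick along x, 20 along y, 24 tall (tab top 52 mm up).
- wedge_b: The other loose cedar wedge on the board, identical to wedge_a, same axes. Either wedge may go in either free place.
- wedge_c: Identical cedar wedge, same axes, already packed in the tray against its fixed side, nearest the robot, thick end downhill; loose, and to stay there. Packed origin on the bed: x=0, y=+52.5 mm, its x along bed x.
- wedge_d: Identical cedar wedge, same axes, already packed beside wedge_c, thin end downhill, its straight face towards the free half; loose, and to stay there. Packed origin on the bed: x=0, y=+17.5 mm, its x against bed x.
- wedge_a_thin (a point): Thin end of wedge_a, on the underside, 55 mm along its x from its origin. Free places on the bed (wedge origin): x=0, y=-17.5 mm with the thick end downhill (wedge x along bed x), and x=0, y=-52.5 mm with the thin end downhill (wedge x against bed x).
- wedge_b_thin (a point): Thin end of wedge_b, on the underside, 55 mm along its x from its origin.
- bed: Floor of the white tray, rising 30 degrees to the robot's left. The tray slides on rails: some 5 N moves it downhill an unknown 4 to 24 mm to a hard end. Origin: on the floor, centre of the 110 x 140 mm rectangle of the four wedges. x uphill along the floor, y to the robot, z square to it. Low stop's face x=-55, 14 high; uphill end open, floor to x=+101. Fixed near side's face y=+70, 26 high.
- cheek (a joint): Outward travel (m, along bed -y) of the sprung panel on the far side, 25 mm high, x=-53 to +99 mm. At 0 its face is at y=-66 mm: 4 mm too tight for the last wedge. Spring 2 N at 0, plus 500 N/m, travel 9 mm. Set 40 mm uphill, the last wedge has some 4 mm sideways play (its origin y -48.5 to -44.5); sliding it home takes 5 to 15 N, then friction holds it.
- jar: Round clear trinket jar with a steel lid, 60 mm across, 60 mm tall, standing on the turntable; bystander. Origin: centre of its underside.
- tie_clip: Steel tie clip 55 mm long on the turntable; bystander. Origin: under its middle.
- lint_comb: Navy plastic lint comb about 110 mm long, lying on the board beyond the tray to the left; bystander. Origin: near its middle, underside.
- turntable: White plastic lazy Susan, fixed foot, its free-turning disc 180 mm across, top 22 mm above the board; carries the jar and the tie clip. Origin: centre of its underside.
There are look-alikes about, which are no part of the job. Leave any blue, purple or yellow look-alike of the wedge_b alone.

How it is judged:
At the end, for the whole second after the job is handed in: Wedges a and b (either order) rest in the free places, thick end downhill by wedge_d and thin end downhill by the panel, origins within 4 mm along and across, 3 mm of the floor, 0.07 rad of the tray axes, under 0.02 m/s; c and d still within 5 mm along, 4 mm across, 3 mm of the floor, 0.08 rad (((x of wedge_a in the frame of bed between -0.004 and 0.004 m and y of wedge_a in the frame of bed between -0.0215 and -0.0135 m and z of wedge_a in the frame of bed between -0.003 and 0.003 m and x of wedge_a_thin in the frame of bed between 0.049 and 0.061 m and angle between the x axis of each of wedge_a, wedge_b and the x axis of bed, either way round below 0.07 rad and angle between the z axis of each of wedge_a, wedge_b and the z axis of bed, either way round below 0.07 rad and linear speed of each of wedge_a, wedge_b below 0.02 m/s and x of wedge_b in the frame of bed between -0.004 and 0.004 m and y of wedge_b in the frame of bed between -0.0565 and -0.0485 m and z of wedge_b in the frame of bed between -0.003 and 0.003 m and x of wedge_b_thin in the frame of bed between -0.061 and -0.049 m) or (x of wedge_b in the frame of bed between -0.004 and 0.004 m and y of wedge_b in the frame of bed between -0.0215 and -0.0135 m and z of wedge_b in the frame of bed between -0.003 and 0.003 m and x of wedge_b_thin in the frame of bed between 0.049 and 0.061 m and angle between the x axis of each of wedge_b, wedge_a and the x axis of bed, either way round below 0.07 rad and angle between the z axis of each of wedge_b, wedge_a and the z axis of bed, either way round below 0.07 rad and linear speed of each of wedge_b, wedge_a below 0.02 m/s and x of wedge_a in the frame of bed between -0.004 and 0.004 m and y of wedge_a in the frame of bed between -0.0565 and -0.0485 m and z of wedge_a in the frame of bed between -0.003 and 0.003 m and x of wedge_a_thin in the frame of bed between -0.061 and -0.049 m)) and x of wedge_c in the frame of bed between -0.005 and 0.005 m and y of wedge_c in the frame of bed between 0.0485 and 0.0565 m and z of wedge_c in the frame of bed between -0.003 and 0.003 m and angle between the x axis of each of wedge_c, wedge_d and the x axis of bed, either way round below 0.08 rad and x of wedge_d in the frame of bed between -0.005 and 0.005 m and y of wedge_d in the frame of bed between 0.0135 and 0.0215 m and z of wedge_d in the frame of bed between -0.003 and 0.003 m); the robot touches nothing.
It fails at once if the jar is shifted by more than 20 mm or tipped (distance of jar from where it was at the start of the episode above 0.02 m or angle between jar's own z axis and vertical above 0.3 rad).
It fails at once if the tie clip is shifted by more than 20 mm (distance of tie_clip from where it was at the start of the episode above 0.02 m).
It fails at once if the lint comb is shifted by more than 20 mm (distance of lint_comb from where it was at the start of the episode above 0.02 m).
It also fails if it takes over 58 s, if anything falls off the work surface, if the arm or the gripper's body presses on something with over 40 N, if the wrist force passes 120 N, or if a joint passes its speed limit or range.

## Working session

There is one attempt and no reset: what is moved stays moved. The work goes in short steps, Python scripts to look and compute and a tool call to move; the robot and the scene stay as the last step left them, time stands still between calls to the robot, and variables do not carry over. Pictures are saved under pics/ and viewed, at most 10 in all, crops included, and the job is handed in when it is done.

Besides the shell and the picture viewer there is one more tool, called as name(argument=value, ...) on one line, values as JSON. drive_tool: Moves the arm, as the interface text tells. Its arguments: {"type":"object","properties":{"plan":{"type":"array"},"newtons":{"type":"number"}},"required":["plan"]}

```bash
ls; mkdir -p pics
cat > h.py <<'E'
import numpy as np, cv2, pickle
from station import manip
from scipy.spatial.transform import Rotation as R
def snap(name):
    s=manip.sense(); d=dict(manip.snapshot(name))
    if name=="wrist":
        T=np.eye(4);T[:3,:3]=R.from_quat(s["tool_rot"]).as_matrix();T[:3,3]=s["tcp_pos"];d["E"]=T@np.array(d["mount"])
    else: d["E"]=np.array(d["extrinsics"])
    return d
def K(d):
    f=240/np.tan(np.radians(d["fov_y"])/2);return np.array([[f,0,d["cx"]],[0,f,d["cy"]],[0,0,1.]])
def rays(d,uv):
    p=cv2.undistortPoints(np.array(uv,float).reshape(-1,1,2),K(d),np.array([d["k1"],0,0,0,0.])).reshape(-1,2)
    v=np.c_[p[:,0],-p[:,1],-np.ones(len(p))]
    return d["E"][:3,3],v@d["E"][:3,:3].T      # scale = depth
def onplane(d,uv,n=(0,0,1),c=0.):
    o,v=rays(d,uv);n=np.array(n,float);return o+v*((c-o@n)/(v@n))[:,None]
def cloud(d):
    vv,uu=np.mgrid[0:480,0:640];o,v=rays(d,np.c_[uu.ravel(),vv.ravel()])
    return (o+v*d["z_map"].reshape(-1,1)).reshape(480,640,3)
def proj(d,P):
    q=(np.array(P)-d["E"][:3,3])@d["E"][:3,:3];x=q[:,0]/-q[:,2];y=-q[:,1]/-q[:,2];r=1+d["k1"]*(x*x+y*y)
    k=K(d);return np.c_[k[0,0]*x*r+k[0,2],k[1,1]*y*r+k[1,2]]
def save(d,n,crop=None,s=1):
    im=d["image"][:,:,::-1]
    if crop: im=im[crop[1]:crop[3],crop[0]:crop[2]]
    cv2.imwrite(n,cv2.resize(im,None,fx=s,fy=s,interpolation=cv2.INTER_CUBIC))
E
python3 - <<'E'
from h import *
print(manip.finger_overhang, manip.sense())
for n in("scene","top"):
    d=snap(n);pickle.dump(d,open(n+".pkl","wb"));save(d,f"pics/{n}0.png");print(n,d["E"].round(3).tolist(),d["fov_y"],d["k1"])
E
```

```text
pics
0.014 {'t': 0.0, 'q': array([-1.45551079e+00,  5.28512151e-01,  1.43389743e+00, -5.14468802e-06,
        1.18137633e+00, -1.78491927e-01]), 'qd': array([-8.15764660e-04,  8.93003253e-04, -6.21504633e-04, -2.09463119e-03,
       -7.44743146e-05,  5.60587760e-04]), 'tau': array([ 1.74280831e-03, -4.42343330e+01, -1.78026330e+01, -1.14474219e-04,
        8.41017027e-03,  3.21452262e-06]), 'tcp_pos': array([ 0.18092716, -0.59747398,  0.21930693]), 'tool_rot': array([ 9.89230496e-01,  1.46361961e-01,  3.22737896e-05, -1.09615870e-03]), 'force': array([ 0.28724522, -0.20595824,  0.00675679]), 'ft_torque': array([-0.03946596, -0.06523211,  0.03142769]), 'gripper_force': 0.0, 'finger_gap': 0.9949503682598322}
scene [[0.79, -0.405, 0.461, 1.127], [0.613, 0.526, -0.589, -0.806], [-0.004, 0.748, 0.664, 0.953], [0.0, 0.0, 0.0, 1.0]] 42.72243631980956 -0.20657288861141987
top [[0.016, 0.988, -0.152, 0.359], [-1.0, 0.018, 0.008, -0.005], [0.01, 0.152, 0.988, 1.325], [0.0, 0.0, 0.0, 1.0]] 47.554055637812766 -0.14068615271780333
```

View pics/top0.png

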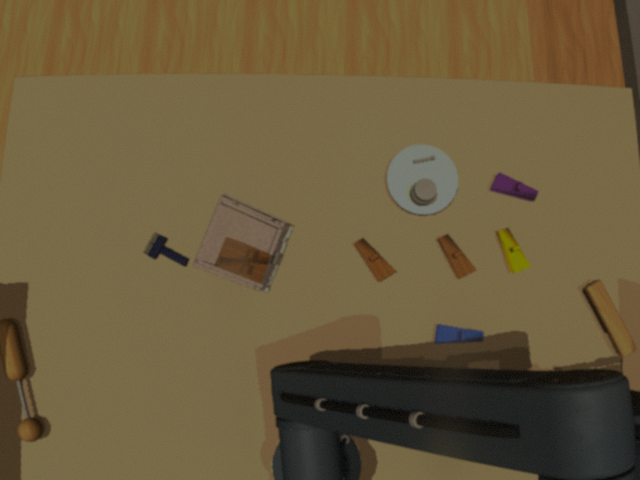

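View pics/scene0.png

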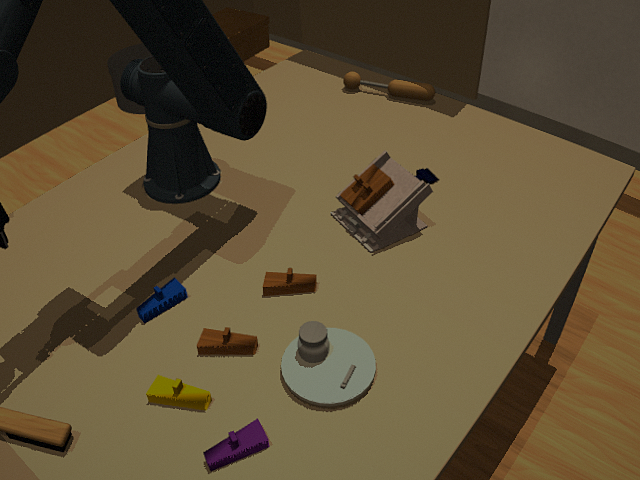

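Top view: cedar candidates are at (374,260) and (456,256). The look-alikes are yellow (512,250), purple (514,187) and blue (459,334), plus the brush at (610,315). I choose the two cedar ones, and will check them in a crop.

Run:
```python
from h import *
d=pickle.load(open("top.pkl","rb"))
im=d["image"][:,:,::-1]
a=cv2.resize(im[180:310,185:305],None,fx=4.5,fy=4.5,interpolation=cv2.INTER_CUBIC)
b=cv2.resize(im[220:295,340:490],None,fx=3,fy=3,interpolation=cv2.INTER_CUBIC)
o=np.zeros((590,800,3),np.uint8);o[:585,:540]=a;b2=cv2.resize(b,(258,129));o[:129,542:800]=b2
cv2.imwrite("pics/crop1.png",o)
C=cloud(d);hsv=cv2.cvtColor(d["image"],cv2.COLOR_RGB2HSV)
for u,v in[(374,260),(456,256),(300,400),(230,218),(225,225),(250,220)]:print(u,v,C[v,u].round(4),hsv[v,u])
# board plane
print("board z",[C[v,u,2].round(4) for u,v in[(330,250),(420,240),(330,150),(420,290)]])
for n,(u,v) in{"w1":(374,260),"w2":(456,256)}.items():
    x0,y0=u-35,v-35;sub=C[y0:v+35,x0:u+35]
    h=sub[...,2]
    for lo,hi,nm in((.018,.036,"top"),(.042,.06,"tab")):
        m=((h>lo)&(h<hi)).astype(np.uint8)
        nc,l,st,ce=cv2.connectedComponentsWithStats(m)
        i=1+np.argmax(st[1:,4]);P=sub[l==i];r=cv2.minAreaRect((P[:,:2]*1000).astype(np.float32))
        print(n,nm,len(P),P.mean(0).round(4),r)
# tray plane
sub=C[190:295,190:300].reshape(-1,3)
m=sub[:,2]>.01;print("tray n",m.sum(),sub[m].min(0),sub[m].max(0))
```

```text
374 260 [ 0.4863 -0.1283  0.031 ] [ 14 181  79]
456 256 [ 0.4965 -0.3216  0.0524] [ 15 184  93]
300 400 [0.2177 0.0273 0.424 ] [ 20 143  16]
230 218 [0.571  0.209  0.0941] [ 15  84 118]
225 225 [0.5529 0.2179 0.1045] [ 15  81 116]
250 220 [0.5701 0.1649 0.0768] [ 15  80 118]
board z [np.float64(0.0002), np.float64(-0.0031), np.float64(0.0015), np.float64(0.0019)]
w1 top 649 [ 0.4869 -0.1284  0.0278] ((493.7561950683594, -128.20993041992188), (110.48796081542969, 44.91224670410156), 34.833457946777344)
w1 tab 38 [ 0.4914 -0.1247  0.0504] ((491.5751953125, -124.75090026855469), (9.763185501098633, 19.763347625732422), 33.561614990234375)
w2 top 649 [ 0.496  -0.3294  0.0273] ((503.75262451171875, -330.9337158203125), (110.2080307006836, 48.23773956298828), 28.02817726135254)
w2 tab 37 [ 0.502  -0.3253  0.0516] ((502.15087890625, -325.8420104980469), (8.589077949523926, 20.5550594329834), 26.591039657592773)
tray n 5830 [ 0.35874661 -0.00467868  0.01000098] [0.6228156  0.28527294 1.32451094]
```

View pics/crop1.png

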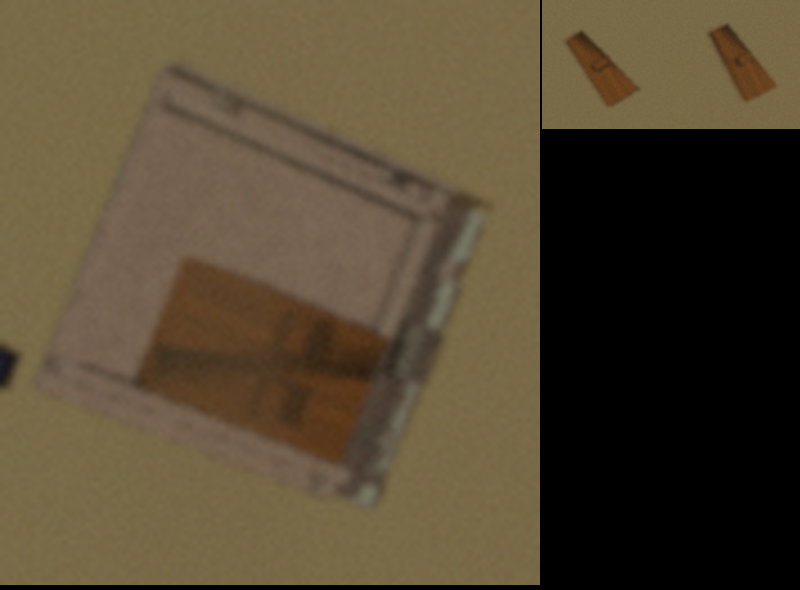

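The top picture shows both cedar wedges with the thick end lower right and the tab up, thin ends toward the tray. The tray has c and d on the near side, at crop pixel (270,360). Next I fit the tray frame.

```bash
cat > tray.py <<'E'
from h import *
def fit(d,box,verbose=True):
    C=cloud(d);hsv=cv2.cvtColor(d["image"],cv2.COLOR_RGB2HSV)
    x0,y0,x1,y1=box
    M=np.zeros((480,640),bool);M[y0:y1,x0:x1]=1
    M&=(C[...,2]>.02)&(C[...,2]<.3)&(d["z_map"]>0)
    brown=M&(hsv[...,1]>135)&(hsv[...,0]<22)
    white=M&(hsv[...,1]<120)
    P=C[white];rng=np.random.default_rng(0);best=None
    for _ in range(400):
        a,b,c=P[rng.choice(len(P),3,False)];n=np.cross(b-a,c-a)
        if np.linalg.norm(n)<1e-6: continue
        n/=np.linalg.norm(n);n*=np.sign(n[2])
        if abs(np.degrees(np.arccos(n[2]))-30)>8: continue
        k=abs((P-a)@n)<.003
        if best is None or k.sum()>best.sum():best=k
    Q=P[best];c=Q.mean(0);n=np.linalg.svd(Q-c)[2][2];n*=np.sign(n[2])
    hB=(C[brown]-c)@n
    up=np.array([0,0,1])-n*n[2];up/=np.linalg.norm(up);y=np.cross(n,up)
    B=C[brown]
    if verbose: print("n",n.round(4),"tilt",np.degrees(np.arccos(n[2])),"up",up.round(3),"inl",best.sum(),"brown heights",np.percentile(hB,[10,50,90,99]).round(4))
    top=B[(hB>.018)&(hB<.036)];r=cv2.minAreaRect(np.c_[(top-c)@up,(top-c)@y].astype(np.float32)*1000)
    t=B[hB>.042]
    return dict(C=C,n=n,c=c,up=up,y=y,rect=r,tab=t,top=top,white=C[white])
E
python3 - <<'E'
from tray import *
for n,box in(("top",(185,180,305,310)),("scene",(320,140,440,260))):
    d=pickle.load(open(n+".pkl","rb"));f=fit(d,box)
    c,up,y,nn=f["c"],f["up"],f["y"],f["n"]
    print(n,"rect",f["rect"],"c",c.round(4))
    W=f["white"]-c;h=W@nn;a=np.c_[W@up,W@y][abs(h)<.004]*1000;print("floor ext",np.percentile(a,[.5,99.5],axis=0).round(1))
    t=(f["tab"]-c);a=t@y*1000;mid=(a.min()+a.max())/2
    for k in(a<mid,a>=mid):print("tab",k.sum(),(t[k].mean(0)@up*1000).round(1),a[k].mean().round(1),(t[k]@nn).max().round(4),f["tab"][k].mean(0).round(4))
    # origin from rect: y centre =35, x centre=0
    (rx,ry),_,_=f["rect"];print("bed origin", (c+up*rx/1000+y*(ry-35)/1000).round(4),"height of top",((f["top"]-c)@nn).mean().round(4))
E
```

```text
n [-0.1628 -0.4728  0.866 ] tilt 30.003047788518554 up [0.282 0.819 0.5  ] inl 2239 brown heights [0.0246 0.0286 0.0338 0.0547]
top rect ((-35.297447204589844, 43.59831237792969), (68.4540023803711, 113.0038833618164), 89.38793182373047) c [0.5303 0.1999 0.0839]
floor ext [[-108.4  -75.2]
 [  65.8   97.2]]
tab 48 -35.1 26.8 0.0561 [0.4867 0.1556 0.1109]
tab 50 -34.8 61.7 0.0566 [0.4538 0.1672 0.1109]
bed origin [0.5122 0.1738 0.0662] height of top 0.0284
n [-0.1805 -0.4638  0.8674] tilt 29.843048359326104 up [0.315 0.808 0.498] inl 1189 brown heights [0.0116 0.0276 0.0324 0.0539]
scene rect ((-36.867794036865234, 46.786808013916016), (112.06783294677734, 78.00839233398438), 0.022687597200274467) c [0.5361 0.1953 0.0831]
floor ext [[-112.4  -75.9]
 [  64.4   87.4]]
tab 40 -36.6 27.1 0.0551 [0.4903 0.1522 0.1085]
tab 34 -37.1 62.0 0.0573 [0.4576 0.1643 0.1084]
bed origin [0.5135 0.1697 0.0648] height of top 0.0278
```

```bash
cat > go.py <<'E'
from h import *
def down(yaw):  # tool y along yaw(deg), z down
    a=np.radians(yaw);y=np.array([np.cos(a),np.sin(a),0]);z=np.array([0,0,-1.]);return np.c_[np.cross(y,z),y,z]
def to(p,Rm=None):
    s=manip.sense();R0=R.from_quat(s["tool_rot"]).as_matrix()
    if Rm is None:Rm=R0
    print("t",round(s["t"],2),"at",s["tcp_pos"].round(4),"F",s["force"].round(1),"gap",round(s["finger_gap"],3),"q",s["q"].round(2))
    print("in current axes mm",(R0.T@(np.array(p)-s["tcp_pos"])*1000).round(1),"in final axes",(Rm.T@(np.array(p)-s["tcp_pos"])*1000).round(1),"rotvec deg",np.degrees(R.from_matrix(R0.T@Rm).as_rotvec()).round(2))
E
python3 - <<'E'
from go import *
d=pickle.load(open("top.pkl","rb"));C=cloud(d)
for n,(u,v) in{"w1":(374,260),"w2":(456,256)}.items():
    sub=C[v-35:v+35,u-35:u+35];m=((sub[...,2]>.018)&(sub[...,2]<.06)).astype(np.uint8)
    nc,l,st,ce=cv2.connectedComponentsWithStats(m);i=1+np.argmax(st[1:,4])
    cn=max(cv2.findContours((l==i).astype(np.uint8),0,1)[0],key=len).reshape(-1,2)
    P=onplane(d,cn+[u-35,v-35],c=.028)[:,:2].astype(np.float32)*1000
    for e in(5,7,9):
        q=cv2.approxPolyDP(P,e,True).reshape(-1,2)
        print(n,e,[(p.round().tolist(),round(float(np.degrees(np.arctan2(*(b-p)[::-1]))),1),round(float(np.linalg.norm(b-p)))) for p,b in zip(q,np.roll(q,-1,0))])
w=snap("wrist");print(np.array(w["mount"]).round(3),w["fov_y"])
to([.46,-.15,.22],down(37))
E
```

```text
w1 5 [([527.0, -80.0], -146.2, 109), ([437.0, -141.0], -55.8, 43), ([461.0, -177.0], 43.7, 108), ([539.0, -102.0], 120.1, 25)]
w1 7 [([527.0, -80.0], -146.2, 109), ([437.0, -141.0], -55.8, 43), ([461.0, -177.0], 43.7, 108), ([539.0, -102.0], 120.1, 25)]
w1 9 [([527.0, -80.0], -146.2, 109), ([437.0, -141.0], -55.8, 43), ([461.0, -177.0], 43.7, 108), ([539.0, -102.0], 120.1, 25)]
w2 5 [([542.0, -287.0], -153.7, 107), ([446.0, -334.0], -64.9, 47), ([466.0, -376.0], 38.9, 111), ([553.0, -306.0], 117.0, 22)]
w2 7 [([542.0, -287.0], -153.7, 107), ([446.0, -334.0], -64.9, 47), ([466.0, -376.0], 38.9, 111), ([553.0, -306.0], 117.0, 22)]
w2 9 [([542.0, -287.0], -153.7, 107), ([446.0, -334.0], -64.9, 47), ([466.0, -376.0], 38.9, 111), ([553.0, -306.0], 117.0, 22)]
[[-0.     0.96   0.281  0.071]
 [ 1.     0.    -0.     0.   ]
 [-0.     0.281 -0.96  -0.153]
 [ 0.     0.     0.     1.   ]] 71.29985695384252
t 0.15 at [ 0.181  -0.5976  0.2195] F [ 0.5 -0.  -0.7] gap 1.002 q [-1.46  0.53  1.43  0.    1.18 -0.18]
in current axes mm [ 3.967e+02 -3.476e+02  3.000e-01] in final axes [189.5 492.2  -0.5] rotvec deg [-5.0000e-02 -1.1000e-01 -1.1017e+02]
```

drive_tool(plan=[[0.0362, -0.0302, 0, 0, 0, 0, 1], [0.0362, -0.0302, 0, 0, 0, 0, 1], [0.0362, -0.0302, 0, 0, 0, 0, 1], [0.0362, -0.0302, 0, 0, 0, 0, 1], [0.0362, -0.0302, 0, 0, 0, 0, 1], [0.0362, -0.0302, 0, 0, 0, 0, 1], [0.0362, -0.0302, 0, 0, 0, 0, 1], [0.0362, -0.0302, 0, 0, 0, 0, 1], [0.0362, -0.0302, 0, 0, 0, 0, 1], [0.0362, -0.0302, 0, 0, 0, 0, 1]], newtons=60)

```text
t: 1.15
tcp_pos: [0.4407, -0.2025, 0.2203]
tool_rot: [0.989, 0.146, 0.0, 0.0]
force: [0.8, 0.0, 0.2]
finger_gap: 0.999
gripper_force: 0.0
```

drive_tool(plan=[[0.0362, -0.0302, 0, 0, 0, 0, 0.2], [0.0362, -0.0302, 0, 0, 0, 0, 0], [0, 0, 0, 0, 0, -8.2, 0], [0, 0, 0, 0, 0, -8.2, 0], [0, 0, 0, 0, 0, -8.2, 0], [0, 0, 0, 0, 0, -8.2, 0], [0, 0, 0, 0, 0, -8.2, 0], [0, 0, 0, 0, 0, -8.2, 0], [0, 0, 0, 0, 0, -8.2, 0], [0, 0, 0, 0, 0, -8.2, 0]])

```text
t: 2.15
tcp_pos: [0.4916, -0.1254, 0.2201]
tool_rot: [0.75, 0.661, -0.0, -0.0]
force: [0.6, -0.6, -0.4]
finger_gap: 0.5
gripper_force: 0.0
```

drive_tool(plan=[[0, 0, 0, 0, 0, -8.2, 0], [0, 0, 0, 0, 0, -8.2, 0], [0, 0, 0, 0, 0, -8.2, 0], [0, 0, 0, 0, 0, -8.2, 0], [0, 0, 0, 0, 0, -8.2, 0], [0, 0, 0, 0, 0, 0, 0]])

```text
t: 2.75
tcp_pos: [0.4917, -0.1254, 0.2201]
tool_rot: [0.474, 0.881, -0.0, -0.0]
force: [0.1, 0.7, 0.6]
finger_gap: 0.501
gripper_force: 0.0
```

Run:
```python
from go import *
to([.4916,-.1248,.048],down(33.5))
w=snap("wrist");pickle.dump(w,open("w1.pkl","wb"));save(w,"pics/w1.png")
C=cloud(w);h=C[...,2];near=np.hypot(C[...,0]-.49,C[...,1]+.125)<.09
for lo,hi in((.018,.036),(.044,.058)):
    m=(h>lo)&(h<hi)&near;P=C[m];print(m.sum(),P.mean(0).round(4),cv2.minAreaRect((P[:,:2]*1000).astype(np.float32)),np.median(P[:,2]))
```

```text
t 2.75 at [ 0.4917 -0.1254  0.2201] F [0.1 0.7 0.6] gap 0.501 q [-0.47  0.37  1.72 -0.    1.05 -1.05]
in current axes mm [  0.5   0.3 172.1] in final axes [  0.6   0.3 172.1] rotvec deg [-0.02 -0.03 -0.08]
3307 [ 0.4874 -0.1303  0.0275] ((495.3204650878906, -131.8629913330078), (110.34869384765625, 45.59266662597656), 33.31721115112305) 0.027601109341439056
207 [ 0.4919 -0.127   0.0512] ((492.15716552734375, -127.4454574584961), (8.94641399383545, 19.484004974365234), 33.29381561279297) 0.0514055820858047
```

drive_tool(plan=[[0, 0, 0.04, 0, 0, 0, -0.4], [0, 0, 0.04, 0, 0, 0, -0.4], [0, 0, 0.04, 0, 0, 0, -0.4], [0, 0, 0.03, 0, 0, 0, -0.4], [0, 0, 0.01, 0, 0, 0, -0.4], [0, 0, 0, 0, 0, 0, -0.4]])

```text
t: 3.4
tcp_pos: [0.4911, -0.1252, 0.0592]
tool_rot: [0.475, 0.88, -0.0, -0.002]
force: [0.1, -0.2, -0.4]
finger_gap: 0.302
gripper_force: 0.0
```

Run:
```python
from go import *
print(manip.finger_overhang)
to([.4918,-.126,.047],down(33.4))
w=snap("wrist");save(w,"pics/w2.png")
```

```text
0.014
t 3.4 at [ 0.4911 -0.1252  0.0592] F [ 0.1 -0.2 -0.4] gap 0.302 q [-0.47  0.64  1.86  0.    0.65 -1.05]
in current axes mm [-1.1  0.1 12.2] in final axes [-1.   0.1 12.2] rotvec deg [-0.09 -0.16 -0.06]
```

View pics/w2.png

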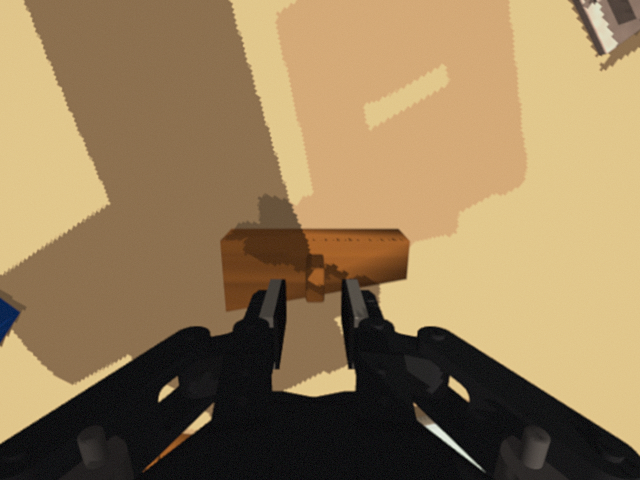

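The tab at pixel (315,278) sits centred between the pads, at (285..350). Descend and close.

drive_tool(plan=[[-0.001, 0, 0.005, 0, 0, 0, -0.4], [0, 0, 0.005, 0, 0, 0, -0.4], [0, 0, 0, 0, 0, 0, -1], [0, 0, 0, 0, 0, 0, -1], [0, 0, 0, 0, 0, 0, -1], [0, 0, 0, 0, 0, 0, -1]])

```text
t: 4.05
tcp_pos: [0.4926, -0.1264, 0.0506]
tool_rot: [0.474, 0.881, 0.0, 0.0]
force: [-0.1, 0.2, -0.5]
finger_gap: 0.003
gripper_force: 0.0
```

Run:
```python
from go import *
w=snap("wrist");save(w,"pics/w3.png",(160,180,480,400),2)
s=manip.sense();T=R.from_quat(s["tool_rot"]).as_matrix()
print(proj(w,[s["tcp_pos"],s["tcp_pos"]+T[:,2]*.014]).round())
C=cloud(w);h=C[...,2];print("force",s["force"],s["finger_gap"])
m=np.zeros((480,640),bool);m[200:330,200:430]=1
near=m&(np.hypot(C[...,0]-.49,C[...,1]+.125)<.09)
for lo,hi in((.02,.034),(.046,.056)):
    k=near&(h>lo)&(h<hi);P=C[k];print(k.sum(),P.mean(0).round(4),cv2.minAreaRect((P[:,:2]*1000).astype(np.float32)))
```

```text
[[315. 287.]
 [315. 276.]]
force [ 0.88620606  1.6588647  -0.12837769] 0.00015033378125343938
10480 [ 0.4865 -0.1287  0.0274] ((494.46044921875, -131.56777954101562), (110.96138763427734, 45.78742980957031), 33.870643615722656)
238 [ 0.4877 -0.1204  0.0505] ((487.94537353515625, -120.89041900634766), (9.570789337158203, 5.186286449432373), 31.927291870117188)
```

View pics/w3.png

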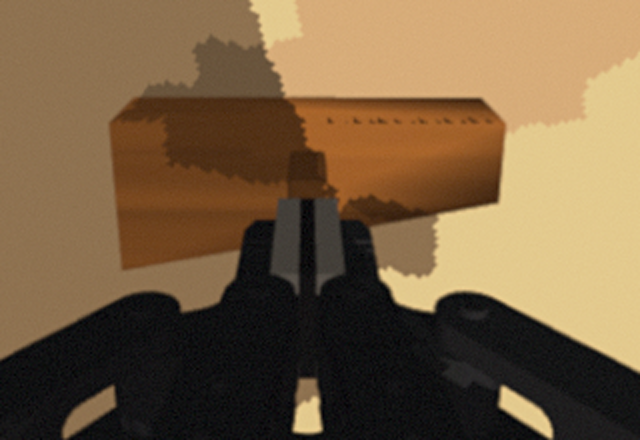

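Run:
```python
from go import *
w=snap("wrist");C=cloud(w);s=manip.sense();T=R.from_quat(s["tool_rot"]).as_matrix()
for v in range(255,325,5):
    print(v,[ (C[v,u].round(4).tolist(),(T.T@(C[v,u]-s["tcp_pos"])*1000).round(1).tolist()) for u in(306,322)])
```

```text
255 [([0.4832, -0.1212, 0.0295], [9.4, -4.9, 20.9]), ([0.4909, -0.1167, 0.0283], [8.9, 4.0, 22.2])]
260 [([0.4836, -0.1215, 0.0363], [8.9, -4.7, 14.2]), ([0.4909, -0.1171, 0.0355], [8.7, 3.8, 15.0])]
265 [([0.4836, -0.1213, 0.044], [9.1, -4.6, 6.5]), ([0.4908, -0.1173, 0.0424], [8.5, 3.6, 8.1])]
270 [([0.4838, -0.1212, 0.0507], [9.1, -4.4, -0.2]), ([0.4906, -0.1172, 0.0497], [8.7, 3.5, 0.8])]
275 [([0.485, -0.1231, 0.0516], [6.8, -4.4, -1.2]), ([0.4916, -0.1188, 0.0516], [6.8, 3.4, -1.1])]
280 [([0.4832, -0.1199, 0.066], [10.5, -4.1, -15.5]), ([0.4892, -0.1159, 0.066], [10.5, 3.0, -15.6])]
285 [([0.4833, -0.1197, 0.0715], [10.6, -4.0, -21.0]), ([0.4886, -0.1154, 0.073], [11.3, 2.8, -22.5])]
290 [([0.4831, -0.1192, 0.0775], [11.1, -3.9, -27.1]), ([0.4888, -0.1159, 0.0768], [10.8, 2.8, -26.3])]
295 [([0.4835, -0.1197, 0.0808], [10.5, -3.8, -30.3]), ([0.4891, -0.1164, 0.0802], [10.2, 2.7, -29.7])]
300 [([0.4835, -0.1194, 0.0857], [10.7, -3.7, -35.2]), ([0.4889, -0.1164, 0.0848], [10.3, 2.6, -34.3])]
305 [([0.4834, -0.1192, 0.0903], [11.0, -3.6, -39.8]), ([0.4884, -0.1158, 0.0904], [11.1, 2.4, -39.9])]
310 [([0.4835, -0.1192, 0.0939], [10.9, -3.5, -43.4]), ([0.4884, -0.116, 0.0938], [10.8, 2.3, -43.4])]
315 [([0.4837, -0.1194, 0.0971], [10.6, -3.5, -46.6]), ([0.4885, -0.1163, 0.0969], [10.5, 2.3, -46.4])]
320 [([0.4842, -0.1201, 0.099], [9.7, -3.4, -48.5]), ([0.4877, -0.1154, 0.1024], [11.8, 2.1, -52.0])]
```

The fingers shut above the tab: the depth image puts the real tips at z≈0.065, about 15 mm behind the reported TCP rather than 14 mm ahead. I'll go about 30 mm lower.

drive_tool(plan=[[0, 0, 0, 0, 0, 0, -0.4], [0, 0, 0, 0, 0, 0, -0.4], [0, 0, 0, 0, 0, 0, -0.4], [0, 0, 0.01, 0, 0, 0, -0.4], [0, 0, 0.01, 0, 0, 0, -0.4], [0, 0, 0.005, 0, 0, 0, -0.4], [0, 0, 0.005, 0, 0, 0, -0.4], [0, 0, 0, 0, 0, 0, -0.4]])

```text
t: 4.95
tcp_pos: [0.4918, -0.1261, 0.0193]
tool_rot: [0.474, 0.881, -0.0, -0.001]
force: [-0.0, -0.2, 0.8]
finger_gap: 0.298
gripper_force: 0.0
```

drive_tool(plan=[[0, 0, 0, 0, 0, 0, -1], [0, 0, 0, 0, 0, 0, -1], [0, 0, 0, 0, 0, 0, -1], [0, 0, 0, 0, 0, 0, -1]])

```text
t: 5.35
tcp_pos: [0.4925, -0.1264, 0.0205]
tool_rot: [0.474, 0.881, 0.0, 0.0]
force: [0.2, -1.0, -0.6]
finger_gap: 0.1
gripper_force: 61.0
```

Run:
```python
from go import *
w=snap("wrist");C=cloud(w);s=manip.sense();T=R.from_quat(s["tool_rot"]).as_matrix()
print(s["finger_gap"],s["gripper_force"],s["force"])
for v in range(240,300,4):
    print(v,[(T.T@(C[v,u]-s["tcp_pos"])*1000).round(1).tolist() for u in(300,315,328)])
```

```text
0.10209274961042053 60.980461835861206 [ 0.0379391   0.05349201 -1.7055162 ]
240 [[18.0, -8.1, 20.9], [18.0, 0.1, 20.9], [17.7, 7.2, 21.9]]
244 [[16.5, -8.0, 18.6], [16.2, 0.0, 19.5], [16.4, 7.1, 18.8]]
248 [[16.3, -7.8, 12.3], [16.5, 0.0, 11.8], [16.6, 6.7, 11.6]]
252 [[16.6, -7.5, 5.0], [16.1, -0.0, 6.5], [16.0, 6.5, 6.7]]
256 [[16.3, -7.3, 0.1], [16.4, -0.1, -0.4], [16.3, 6.3, 0.0]]
260 [[16.2, -7.1, -5.2], [16.2, -0.1, -5.2], [71.3, -0.9, -153.2]]
264 [[15.2, -7.1, -7.9], [14.9, -0.1, -7.1], [15.2, 5.9, -7.8]]
268 [[12.7, -7.1, -6.6], [12.7, -0.1, -6.7], [13.0, 6.0, -7.4]]
272 [[11.3, -7.1, -8.0], [11.0, -0.1, -7.3], [10.8, 6.0, -6.9]]
276 [[9.0, -7.1, -7.5], [8.8, -0.1, -7.1], [8.7, 6.1, -6.7]]
280 [[10.7, -6.8, -15.9], [9.1, -0.1, -12.4], [10.4, 5.7, -15.3]]
284 [[10.9, -6.6, -20.5], [9.1, -0.1, -16.6], [10.4, 5.5, -19.5]]
288 [[10.2, -6.5, -23.1], [9.1, -0.2, -20.8], [10.4, 5.3, -23.7]]
292 [[10.7, -6.3, -28.1], [9.2, -0.2, -25.0], [10.0, 5.2, -26.6]]
296 [[10.2, -6.3, -30.7], [9.2, -0.2, -28.7], [10.5, 5.0, -31.3]]
```

drive_tool(plan=[[0, 0, -0.02, 0, 0, 0, -1], [0, 0, -0.04, 0, 0, 0, -1], [0, 0, -0.04, 0, 0, 0, -1], [0, 0, -0.04, 0, 0, 0, -1], [0, 0, -0.04, 0, 0, -7, -1], [0, 0, 0, 0, 0, -7.5, -1], [0, 0, 0, 0, 0, -7.5, -1], [0, 0, 0, 0, 0, -7.5, -1], [0, 0, 0, 0, 0, -7.5, -1], [0, 0, 0, 0, 0, 0, -1]], newtons=80)

```text
t: 6.4
tcp_pos: [0.4921, -0.1262, 0.2003]
tool_rot: [0.17, 0.985, 0.0, -0.0]
force: [-0.3, 0.9, -1.1]
finger_gap: 0.094
gripper_force: 82.9
```

```bash
cat >> go.py <<'E'
try: O,YAW,TILT=pickle.load(open("bed.pkl","rb"))
except Exception: O,YAW,TILT=np.array([.5125,.1725,.066]),70.3,30.
def bed():
    a,t=np.radians([YAW,TILT]);x=np.array([np.cos(a)*np.cos(t),np.sin(a)*np.cos(t),np.sin(t)]);z=np.array([-np.cos(a)*np.sin(t),-np.sin(a)*np.sin(t),np.cos(t)])
    return np.c_[x,np.cross(z,x),z]
def tobed(x,y,z,flip=1): # mm; tool y along +-bed x
    B=bed();to(O+B@np.array([x,y,z])/1000,np.c_[flip*B[:,1],flip*B[:,0],-B[:,2]])
    s=manip.sense();print("tcp in bed mm",(B.T@(s["tcp_pos"]-O)*1000).round(1))
E
python3 - <<'E'
from go import *
tobed(45,-18,120)
E
```

```text
t 6.4 at [ 0.4921 -0.1262  0.2003] F [-0.3  0.9 -1.1] gap 0.094 q [-0.47  0.4   1.74 -0.    1.   -1.7 ]
in current axes mm [ 62.9 267.2   7.9] in final axes [ 63.5 227.3 140.4] rotvec deg [-30.    -0.04   0.11]
tcp in bed mm [-182.3  -81.5  260.4]
```

drive_tool(plan=[[0.0105, 0.0445, 0, 0, 0, 0, -1], [0.0105, 0.0445, 0, 0, 0, 0, -1], [0.0105, 0.0445, 0, 0, 0, 0, -1], [0.0105, 0.0445, 0, 0, 0, 0, -1], [0.0105, 0.0445, 0, 0, 0, 0, -1], [0.0105, 0.0445, 0, 0, 0, 0, -1], [0, 0, 0, -7.5, 0, 0, -1], [0, 0, 0, -7.5, 0, 0, -1], [0, 0, 0, -7.5, 0, 0, -1], [0, 0, 0, -7.5, 0, 0, -1]])

```text
t: 7.4
tcp_pos: [0.5227, 0.147, 0.2011]
tool_rot: [0.164, 0.951, 0.257, 0.045]
force: [-1.3, -0.3, -1.7]
finger_gap: 0.09
gripper_force: 82.9
```

Run:
```python
from go import *
tobed(45,-18,120)
w=snap("wrist");pickle.dump(w,open("wt.pkl","wb"));save(w,"pics/wt.png")
t=snap("top");pickle.dump(t,open("top2.pkl","wb"))
```

```text
t 7.4 at [0.5227 0.147  0.2011] F [-1.3 -0.3 -1.7] gap 0.09 q [-0.24  0.42  1.88  0.69  0.91 -1.91]
in current axes mm [ 0.2 -4.8  7.3] in final axes [ 0.2 -4.7  7.3] rotvec deg [0.28 0.05 0.1 ]
tcp in bed mm [ 49.7 -18.2 127.3]
```

View pics/wt.png

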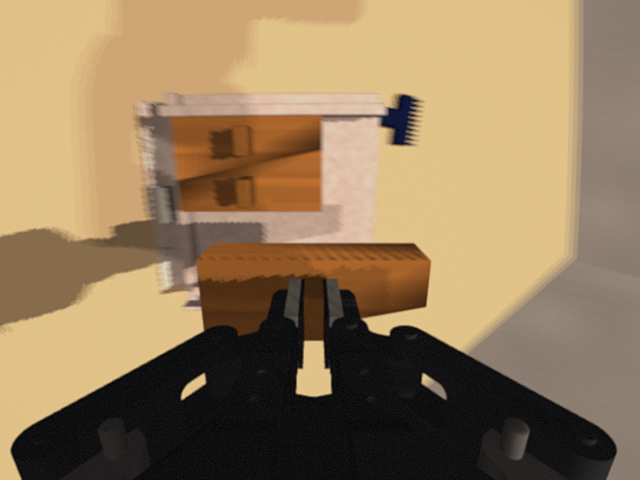

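The wrist view shows c and d at pixels (175..322, 115..212), the tray floor to the right of and below them, and the held wedge at (315,290), parallel to the tray. I refine the bed frame from it.

Run:
```python
from tray import *
import go
w=pickle.load(open("wt.pkl","rb"));f=fit(w,(172,105,372,238))
c,up,y,n=f["c"],f["up"],f["y"],f["n"]
print("yaw",np.degrees(np.arctan2(up[1],up[0])),"c",c.round(4),"rect",f["rect"])
# boundary line d/floor (y=0) top edge & uphill ends using top-of-wedge pts
(rx,ry),_,_=f["rect"];print("O from rect",(c+up*rx/1000+y*(ry-35)/1000).round(4))
t=f["tab"]-c;a=t@y*1000;mid=(a.min()+a.max())/2
for k in(a<mid,a>=mid):print("tab",k.sum(),(((t[k]@up).min()+(t[k]@up).max())*500).round(1),((a[k].min()+a[k].max())/2).round(1),(t[k]@n).max().round(4))
B=go.bed();P=(f["C"]-go.O)@B*1000
# stuff in current bed frame
T=(f["top"]-go.O)@B*1000
print("top face ext in bed",np.percentile(T,[1,99],axis=0).round(1))
# edge angle: uphill end points per y, and d straight edge per x
T0=T[abs(T[:,2]-28)<5]
ys=np.array([(x,np.percentile(T0[abs(T0[:,0]-x)<3,1],1)) for x in range(-45,46,10)]);print("edge y",ys.round(1).tolist(),np.degrees(np.polyfit(*ys.T,1)[0]))
xs=np.array([(yy,np.percentile(T0[abs(T0[:,1]-yy)<3,0],99)) for yy in range(5,66,10)]);print("edge x",xs.round(1).tolist(),np.degrees(np.polyfit(*xs.T,1)[0]))
Wt=(f["white"]-go.O)@B*1000;fl=Wt[(Wt[:,0]>60)&(Wt[:,0]<95)&(Wt[:,1]<60)];print("floor z in bed",np.median(fl,0))
# held wedge bottom/edge
H=P[245:335,200:430].reshape(-1,3);s=H[(H[:,2]>60)&(H[:,2]<160)];print("held",np.percentile(s,[1,50,99],axis=0).round(1))
TT=R.from_matrix(B)
```

```text
n [-0.1669 -0.4708  0.8663] tilt 29.96868429340213 up [0.289 0.816 0.5  ] inl 9634 brown heights [0.0271 0.028  0.0295 0.0525]
yaw 70.47754669203455 c [0.5195 0.2152 0.0908] rect ((-49.43199920654297, 26.91046142578125), (69.20540618896484, 107.8377456665039), 89.75386047363281)
O from rect [0.5128 0.1722 0.0661]
tab 488 -50.3 9.6 0.0537
tab 537 -50.4 45.2 0.0537
top face ext in bed [[-52.2   0.6  26.5]
 [ 52.7  68.6  30.1]]
edge y [[-45.0, 0.9], [-35.0, 1.0], [-25.0, 1.1], [-15.0, 1.1], [-5.0, 0.4], [5.0, 1.0], [15.0, 1.0], [25.0, 1.0], [35.0, 0.9], [45.0, 0.9]] -0.037307885671512685
edge x [[5.0, 52.8], [15.0, 52.8], [25.0, 52.7], [35.0, 52.7], [45.0, 52.6], [55.0, 52.6], [65.0, 52.5]] -0.30596732502327195
floor z in bed [77.47155164 17.49177454  0.23188427]
held [[ -4.9 -36.  111.1]
 [ 46.4  -8.9 134.9]
 [102.3  -0.9 159.4]]
```

drive_tool(plan=[[-0.001, -0.005, 0.03, 0.28, 0, 0, -1], [0, 0, 0.03, 0, 0, 0, -1], [0, 0, 0.02, 0, 0, 0, -1], [0, 0, 0.015, 0, 0, 0, -1], [0, 0, 0.009, 0, 0, 0, -1], [0, 0, 0, 0, 0, 0, -1]])

```text
t: 8.1
tcp_pos: [0.539, 0.1914, 0.1069]
tool_rot: [0.164, 0.953, 0.253, 0.043]
force: [-0.2, 0.5, -0.9]
finger_gap: 0.096
gripper_force: 82.9
```

Run:
```python
from go import *
tobed(45,-19,20.5)
s=manip.sense();print("F bed",(bed().T@s["force"]).round(1))
```

```text
t 8.1 at [0.539  0.1914 0.1069] F [-0.2  0.5 -0.9] gap 0.096 q [-0.13  0.61  1.89  0.84  0.71 -2.03]
in current axes mm [-0.4  1.4  1.5] in final axes [-0.4  1.4  1.6] rotvec deg [-0.32 -0.16  0.12]
tcp in bed mm [ 43.6 -18.6  22.1]
F bed [-0.1  0.3 -1. ]
```

drive_tool(plan=[[0, -0.01, 0, 0, 0, 0, -1], [0, -0.01, 0, 0, 0, 0, -1], [0, -0.01, 0, 0, 0, 0, -1], [0, -0.005, 0, 0, 0, 0, -1], [0, -0.003, 0, 0, 0, 0, -1], [0, 0, 0, 0, 0, 0, -1]])

```text
t: 8.7
tcp_pos: [0.5285, 0.1592, 0.0891]
tool_rot: [0.165, 0.952, 0.253, 0.044]
force: [0.1, -0.5, -0.4]
finger_gap: 0.096
gripper_force: 83.0
```

drive_tool(plan=[[0, 0, 0.001, 0, 0, 0, -1], [0, 0, 0.0005, 0, 0, 0, -1], [0, -0.001, 0, 0, 0, 0, -1], [0, -0.001, 0, 0, 0, 0, -1], [0, -0.001, 0, 0, 0, 0, -1], [0, 0, 0, 0, 0, 0, -1]])

```text
t: 9.3
tcp_pos: [0.5275, 0.1577, 0.0858]
tool_rot: [0.164, 0.953, 0.253, 0.043]
force: [-0.1, 0.4, -0.8]
finger_gap: 0.093
gripper_force: 83.0
```

Run:
```python
from go import *
tobed(0,-17.5,20.5)
s=manip.sense();print("F bed",(bed().T@s["force"]).round(1))
```

```text
t 9.3 at [0.5275 0.1577 0.0858] F [-0.1  0.4 -0.8] gap 0.093 q [-0.21  0.64  1.94  0.88  0.69 -2.17]
in current axes mm [ 1.6 -2.2  1.1] in final axes [ 1.6 -2.2  1.1] rotvec deg [-0.28 -0.07  0.11]
tcp in bed mm [  2.2 -19.1  21.6]
F bed [-0.1  0.3 -0.9]
```

drive_tool(plan=[[0.001, 0, 0.001, 0, 0, 0, -1], [0, 0, 0.0005, 0, 0, 0, -1], [0, -0.001, 0, 0, 0, 0, -1], [0, -0.001, 0, 0, 0, 0, -1], [0, 0, 0, 0, 0, 0, -1]])

```text
t: 9.8
tcp_pos: [0.5266, 0.1575, 0.0842]
tool_rot: [0.164, 0.952, 0.253, 0.044]
force: [1.0, -0.3, 5.3]
finger_gap: 0.093
gripper_force: 83.7
```

Run:
```python
from go import *
tobed(0,-17.5,20.5)
s=manip.sense();print("F bed",(bed().T@s["force"]).round(1))
```

```text
t 9.8 at [0.5266 0.1575 0.0842] F [ 1.  -0.3  5.3] gap 0.093 q [-0.21  0.64  1.94  0.89  0.69 -2.18]
in current axes mm [ 0.9 -1.  -0. ] in final axes [ 0.9 -1.  -0. ] rotvec deg [-0.2  -0.05  0.11]
tcp in bed mm [  1.  -18.4  20.5]
F bed [ 2.7 -1.1  4.6]
```

drive_tool(plan=[[0.0005, -0.001, 0, 0, 0, 0, -1], [0.0005, -0.001, 0, 0, 0, 0, -1], [0, 0, 0, 0, 0, 0, -1]])

```text
t: 10.1
tcp_pos: [0.5257, 0.156, 0.0832]
tool_rot: [0.164, 0.952, 0.253, 0.044]
force: [1.7, 0.7, 4.8]
finger_gap: 0.093
gripper_force: 83.6
```

Run:
```python
from go import *
tobed(0,-17.5,20.5)
s=manip.sense();print("F bed",(bed().T@s["force"]).round(1))
```

```text
t 10.1 at [0.5257 0.156  0.0832] F [1.7 0.7 4.8] gap 0.093 q [-0.21  0.65  1.95  0.89  0.68 -2.19]
in current axes mm [ 0.5  1.  -0. ] in final axes [ 0.5  1.  -0. ] rotvec deg [-0.2   0.02  0.11]
tcp in bed mm [ -1.  -18.   20.5]
F bed [ 3.4 -1.4  3.5]
```

```bash
cat > chk.py <<'E'
from go import *
def chk(name="wrist",pic=None):
    w=snap(name)
    if pic: save(w,pic)
    P=((cloud(w)-O)@bed()*1000);hsv=cv2.cvtColor(w["image"],cv2.COLOR_RGB2HSV)
    br=(hsv[...,1]>135)&(hsv[...,0]<22)
    T=P[br&(abs(P[...,2]-28)<5)]
    for yy in(60,45,30,20,10,4,-4,-8,-12,-25,-35,-45,-55,-62):
        k=T[abs(T[:,1]-yy)<2]; k=k[abs(k[:,0])<110]
        if len(k)>5: print("y",yy,"x ends",np.percentile(k[:,0],[1,99]).round(1),"z",np.median(k[:,2]).round(1),end=" | ")
    print()
    for xx in(-45,-30,-15,15,30,45):
        k=T[(abs(T[:,0]-xx)<2)&(abs(T[:,1])<80)]
        if len(k)>5: print("x",xx,"y",np.percentile(k[:,1],[1,99]).round(1),end=" | ")
    print()
    tb=br&(P[...,2]>44)&(P[...,2]<57)&(abs(P[...,0])<100)&(abs(P[...,1])<80)
    nc,l,st,ce=cv2.connectedComponentsWithStats(tb.astype(np.uint8))
    for i in range(1,nc):
        if st[i,4]>25: q=P[l==i];print("tab",st[i,4],((np.percentile(q,2,axis=0)+np.percentile(q,98,axis=0))/2).round(1))
    return w,P
E
python3 - <<'E'
from chk import *
chk()
chk("top")
E
```

```text
y 60 x ends [-56.1  51.5] z 28.3 | y 45 x ends [-55.9  51.6] z 28.2 | y 30 x ends [-55.6  51.7] z 28.2 | y 20 x ends [-55.5  51.9] z 28.3 | y 10 x ends [-55.8  51.8] z 28.2 | y 4 x ends [-55.6  51.9] z 28.2 | y -4 x ends [-55.6  51.6] z 28.2 | y -8 x ends [-55.7  51.6] z 28.2 | y -12 x ends [-55.7  51.8] z 28.2 | y -25 x ends [-55.7  50.6] z 28.1 | y -35 x ends [-56.2 -28.8] z 28.0 | 
x -45 y [-33.7  69.1] | x -30 y [-36.3  69.1] | x -15 y [-13.9  69.4] | x 15 y [-14.9  69.4] | x 30 y [-27.4  69.5] | x 45 y [-24.5  69.7] | 
tab 1649 [-1.9 52.8 52.1]
tab 1358 [-1.8 17.7 49.8]
tab 975 [ -1.7 -17.5  49.2]
y 10 x ends [20.6 51.1] z 27.7 | y 4 x ends [-17.2  53.8] z 28.4 | y -4 x ends [-19.7  53.1] z 27.8 | y -8 x ends [-5.8 54.7] z 28.1 | y -12 x ends [32.1 53.3] z 27.8 | 
x 15 y [-5.9  7.4] | x 30 y [-11.3   9.1] | x 45 y [-16.2   6.2] |
```

Wedge 1 is level with c and d (uphill ends 51.6–51.9, tab at y=-17.5). Release and back off.

drive_tool(plan=[[0, 0, 0, 0, 0, 0, -0.5], [0, 0, 0, 0, 0, 0, -0.4], [0, 0, 0, 0, 0, 0, -0.4], [0, 0, -0.02, 0, 0, 0, -0.4], [0, 0, -0.04, 0, 0, 0, -0.4], [0, 0, -0.04, 0, 0, 0, -0.4], [0, 0, -0.03, 0, 0, 0, -0.4]])

```text
t: 10.9
tcp_pos: [0.5027, 0.0942, 0.1968]
tool_rot: [0.164, 0.953, 0.252, 0.044]
force: [1.0, -0.2, -0.6]
finger_gap: 0.302
gripper_force: 0.0
```

Run:
```python
from chk import *
w,P=chk()
to([.5022,-.3258,.2],down(26.6))
# panel/stop measurement
for x in(60,75,90):
    k=P[(abs(P[...,0]-x)<2)&(P[...,1]<-50)&(P[...,1]>-100)&(P[...,2]>15)&(P[...,2]<30)]
    print("panel",x,len(k),np.percentile(k[:,1],[2,50,98]).round(1) if len(k) else "")
```

```text
y 60 x ends [-55.8  51.3] z 28.3 | y 45 x ends [-55.8  51.4] z 28.2 | y 30 x ends [-55.8  51.4] z 28.3 | y 20 x ends [-55.4  52.2] z 28.3 | y 10 x ends [-55.9  51.6] z 28.3 | y 4 x ends [-55.3  52.1] z 28.2 | y -4 x ends [-55.7  51.8] z 28.3 | y -8 x ends [-56.1  51.6] z 28.2 | y -12 x ends [-55.3  51.5] z 28.2 | y -25 x ends [-55.9  49.6] z 28.2 | y -35 x ends [-56.4   6. ] z 28.2 | y -45 x ends [-56.1 -38. ] z 28.1 | 
x -45 y [-43.5  68.7] | x -30 y [-40.1  68.7] | x -15 y [-36.6  68.7] | x 15 y [-30.6  69.5] | x 30 y [-27.2  69.5] | x 45 y [-24.6  69.2] | 
tab 392 [-2.1 52.5 51.9]
tab 348 [-1.6 17.3 50.8]
tab 310 [ -1.9 -18.1  49.9]
t 10.95 at [0.5047 0.0924 0.1998] F [ 1.3 -0.2  2.1] gap 0.302 q [-0.36  0.4   1.91  0.66  0.94 -2.01]
in current axes mm [-138.3 -343.4 -194.7] in final axes [-3.729e+02 -1.895e+02 -2.000e-01] rotvec deg [ 28.36 -10.93  42.85]
panel 60 81 [-85.3 -70.4 -65.1]
panel 75 86 [-85.2 -71.  -65.1]
panel 90 85 [-85.9 -70.8 -64.4]
```

drive_tool(plan=[[0, 0, 0, 7.5, 0, 0, -0.4], [0, 0, 0, 7.5, 0, 0, -0.4], [0, 0, 0, 7.5, 0, 0, -0.4], [0, 0, 0, 7.5, 0, 0, -0.4], [0, 0, 0, 0, 0, 8.5, -0.4], [0, 0, 0, 0, 0, 8.5, -0.4], [0, 0, 0, 0, 0, 8.5, -0.4], [0, 0, 0, 0, 0, 8.5, -0.4], [0, 0, 0, 0, 0, 8.5, -0.4], [0, 0, 0, 0, 0, 1.2, -0.4]])

```text
t: 11.95
tcp_pos: [0.5026, 0.0953, 0.1949]
tool_rot: [0.525, 0.851, -0.003, -0.0]
force: [-0.1, 0.7, -0.1]
finger_gap: 0.299
gripper_force: 0.0
```

drive_tool(plan=[[-0.0414, -0.0211, 0, 0, 0, 0, -0.4], [-0.0414, -0.0211, 0, 0, 0, 0, -0.4], [-0.0414, -0.0211, 0, 0, 0, 0, -0.4], [-0.0414, -0.0211, 0, 0, 0, 0, -0.4], [-0.0414, -0.0211, 0, 0, 0, 0, -0.4], [-0.0414, -0.0211, 0, 0, 0, 0, -0.4], [-0.0414, -0.0211, 0, 0, 0, 0, -0.4], [-0.0414, -0.0211, 0, 0, 0, 0, -0.4], [-0.0414, -0.0211, 0, 0, 0, 0, -0.4], [0, 0, 0, 0, 0, 0, -0.4]])

```text
t: 12.95
tcp_pos: [0.5015, -0.3299, 0.1973]
tool_rot: [0.526, 0.851, -0.004, 0.003]
force: [-0.7, -0.2, 0.3]
finger_gap: 0.301
gripper_force: 0.0
```

Run:
```python
from go import *
w=snap("wrist")
C=cloud(w);h=C[...,2];near=np.hypot(C[...,0]-.502,C[...,1]+.326)<.09
for lo,hi in((.018,.036),(.044,.058)):
    m=(h>lo)&(h<hi)&near;P=C[m];print(m.sum(),P.mean(0).round(4),cv2.minAreaRect((P[:,:2]*1000).astype(np.float32)),np.median(P[:,2]))
to([.5022,-.3265,.0205],down(26.6))
```

```text
3795 [ 0.4983 -0.3307  0.0274] ((505.7658386230469, -333.28729248046875), (110.35646057128906, 45.93766403198242), 27.64354705810547) 0.027604064858260058
239 [ 0.5029 -0.3281  0.0512] ((503.0566711425781, -328.4026184082031), (9.278419494628906, 19.634662628173828), 26.71213722229004) 0.05139541292841959
t 13.0 at [ 0.5009 -0.3262  0.1968] F [-0.9  0.5 -0.1] gap 0.305 q [-0.76  0.52  1.53 -0.01  1.09 -1.22]
in current axes mm [-1.000e-01  1.700e+00  1.763e+02] in final axes [ -0.8   1.1 176.3] rotvec deg [-0.2   0.23  0.02]
```

drive_tool(plan=[[0, 0.001, 0.04, 0, 0, 0, -0.4], [0, 0, 0.04, 0, 0, 0, -0.4], [0, 0, 0.04, 0, 0, 0, -0.4], [0, 0, 0.03, -0.2, 0.2, 0, -0.4], [0, 0, 0.015, 0, 0, 0, -0.4], [0, 0, 0.005, 0, 0, 0, -0.4], [0, 0, 0, 0, 0, 0, -0.4]])

```text
t: 13.7
tcp_pos: [0.5021, -0.3228, 0.0276]
tool_rot: [0.524, 0.852, 0.0, -0.0]
force: [-1.1, 0.1, 0.3]
finger_gap: 0.297
gripper_force: 0.0
```

Run:
```python
from go import *
to([.5026,-.327,.0205],down(26.9))
```

```text
t 13.7 at [ 0.5021 -0.3228  0.0276] F [-1.1  0.1  0.3] gap 0.297 q [-0.76  0.76  1.64  0.    0.75 -1.23]
in current axes mm [-4.  -1.5  7.1] in final axes [-4.  -1.5  7.1] rotvec deg [-0.01 -0.02 -0.1 ]
```

drive_tool(plan=[[-0.0035, -0.0015, 0, 0, 0, 0, -0.4], [0, 0, 0.004, 0, 0, 0, -0.4], [0, 0, 0.003, 0, 0, 0, -0.4], [0, 0, 0, 0, 0, 0, -0.4], [0, 0, 0, 0, 0, 0, -1], [0, 0, 0, 0, 0, 0, -1], [0, 0, 0, 0, 0, 0, -1], [0, 0, 0, 0, 0, 0, -1]], newtons=80)

```text
t: 14.5
tcp_pos: [0.5023, -0.3273, 0.0209]
tool_rot: [0.524, 0.851, -0.0, 0.0]
force: [-1.6, 0.4, 3.5]
finger_gap: 0.094
gripper_force: 79.8
```

Run:
```python
from go import *
to([.5026,-.327,.0205],down(26.9))
w=snap("wrist");C=cloud(w);s=manip.sense();T=R.from_quat(s["tool_rot"]).as_matrix()
Q=(C-s["tcp_pos"])@T*1000
for v in range(244,290,6):print(v,Q[v,300].round(1),Q[v,315].round(1))
```

```text
t 14.5 at [ 0.5023 -0.3273  0.0209] F [-1.6  0.4  3.5] gap 0.094 q [-0.76  0.77  1.63 -0.    0.74 -1.23]
in current axes mm [0.1 0.4 0.4] in final axes [0.1 0.4 0.4] rotvec deg [ 0.01  0.03 -0.16]
244 [15.4 -8.1 21.7] [15.8  0.1 20.6]
250 [15.3 -7.8 12. ] [15.5  0.  11.3]
256 [15.6 -7.4  1.9] [  71.2   -0.9 -153.1]
262 [15.7 -7.1 -6.8] [15.2 -0.1 -5.5]
268 [12.7 -7.1 -6.7] [12.6 -0.1 -6.5]
274 [ 9.6 -7.1 -6.6] [ 9.5 -0.1 -6.3]
280 [ 10.8  -6.8 -16.3] [ 7.5 -0.1 -8.7]
286 [ 10.2  -6.6 -21.3] [  7.9  -0.1 -16.3]
```

drive_tool(plan=[[0, 0, -0.02, 0, 0, 0, -1], [0, 0, -0.04, 0, 0, 0, -1], [0, 0, -0.04, 0, 0, 0, -1], [0, 0, -0.04, 0, 0, 8, -1], [0, 0, -0.04, 0, 0, 8, -1], [0, 0, 0, 0, 0, 8, -1], [0, 0, 0, 0, 0, 8, -1], [0, 0, 0, 0, 0, 8, -1], [0, 0, 0, 0, 0, 8, -1], [0, 0, 0, 0, 0, 8, -1]])

```text
t: 15.55
tcp_pos: [0.5017, -0.3267, 0.1998]
tool_rot: [0.864, 0.503, -0.0, -0.001]
force: [0.5, -0.1, -1.6]
finger_gap: 0.096
gripper_force: 79.2
```

drive_tool(plan=[[0, 0, 0, 0, 0, 8, -1], [0, 0, 0, 0, 0, 8, -1], [0, 0, 0, 0, 0, 8, -1], [0, 0, 0, 0, 0, 8, -1], [0, 0, 0, 0, 0, 8, -1], [0, 0, 0, 0, 0, 8, -1], [0, 0, 0, 0, 0, 8, -1], [0, 0, 0, 0, 0, 8, -1], [0, 0, 0, 0, 0, 8, -1], [0, 0, 0, 0, 0, 8, -1]])

```text
t: 16.55
tcp_pos: [0.5017, -0.3267, 0.1997]
tool_rot: [0.985, -0.17, -0.001, -0.0]
force: [-0.4, 0.4, -0.4]
finger_gap: 0.09
gripper_force: 79.2
```

Run:
```python
from go import *
tobed(48,-48.5,120,-1)
```

```text
t 16.55 at [ 0.5017 -0.3267  0.1997] F [-0.4  0.4 -0.4] gap 0.09 q [-0.76  0.52  1.52  0.    1.11  1.15]
in current axes mm [-108.8 -455.4    6.3] in final axes [-109.6 -391.3  232.6] rotvec deg [29.96  0.11  0.08]
tcp in bed mm [-343.3 -158.1  352.6]
```

drive_tool(plan=[[-0.0109, -0.0455, 0, 0, 0, 0, -1], [-0.0109, -0.0455, 0, 0, 0, 0, -1], [-0.0109, -0.0455, 0, 0, 0, 0, -1], [-0.0109, -0.0455, 0, 0, 0, 0, -1], [-0.0109, -0.0455, 0, 0, 0, 0, -1], [-0.0109, -0.0455, 0, 0, 0, 0, -1], [-0.0109, -0.0455, 0, 0, 0, 0, -1], [-0.0109, -0.0455, 0, 0, 0, 0, -1], [-0.0109, -0.0455, 0, 0, 0, 0, -1], [-0.0109, -0.0455, 0, 0, 0, 0, -1]])

```text
t: 17.55
tcp_pos: [0.5488, 0.1403, 0.2]
tool_rot: [0.986, -0.167, -0.001, 0.0]
force: [0.2, -0.7, -0.9]
finger_gap: 0.094
gripper_force: 79.1
```

drive_tool(plan=[[0, 0, 0, 7.5, 0, 0, -1], [0, 0, 0, 7.5, 0, 0, -1], [0, 0, 0, 7.5, 0, 0, -1], [0, 0, 0, 7.5, 0, 0, -1], [0, 0, 0, 0, 0, 0, -1]])

```text
t: 18.05
tcp_pos: [0.5478, 0.1362, 0.1986]
tool_rot: [0.952, -0.165, 0.041, -0.255]
force: [0.3, -0.5, -0.4]
finger_gap: 0.097
gripper_force: 79.2
```

Run:
```python
from chk import *
tobed(48,-48.5,24,-1)
w=snap("wrist");save(w,"pics/wf.png");pickle.dump(w,open("wf.pkl","wb"))
P=(cloud(w)-O)@bed()*1000
for x in(-30,0,60,75,90):
    k=P[(abs(P[...,0]-x)<2)&(P[...,1]<-50)&(P[...,1]>-100)&(P[...,2]>20)&(P[...,2]<30)]
    print("panel",x,len(k),np.percentile(k[:,1],[2,50,98]).round(1) if len(k) else "")
H=P[(P[...,2]>60)&(P[...,2]<140)&(abs(P[...,1])<90)];print("held",np.percentile(H,[1,50,99],axis=0).round(1))
```

```text
t 18.05 at [0.5478 0.1362 0.1986] F [ 0.3 -0.5 -0.4] gap 0.097 q [-0.24  0.45  1.81  0.66  0.94  1.25]
in current axes mm [  3.6  -1.1 101.9] in final axes [  3.  -1. 102.] rotvec deg [ 0.01  0.33 -0.02]
tcp in bed mm [ 47.  -45.5 126. ]
panel -30 90 [-87.7 -72.3 -66. ]
panel 0 88 [-87.5 -72.5 -65.9]
panel 60 85 [-87.1 -72.2 -65.9]
panel 75 90 [-87.  -72.1 -65.9]
panel 90 91 [-87.  -71.4 -64.9]
held [[ -7.8 -61.2 106.5]
 [ 51.9 -54.2 132.8]
 [100.2 -26.6 134.5]]
```

View pics/wf.png

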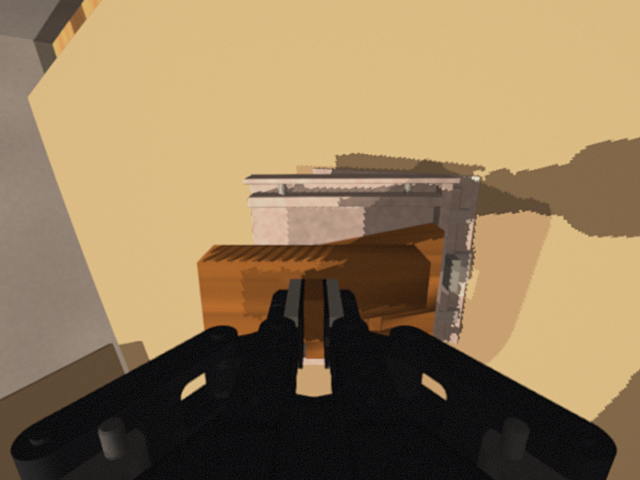

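The view down the panel side shows its face at pixel row ~200, and wedge 1's slanted face at row ~235. The held wedge is parallel to both. Correct sideways, descend, and check before entering.

drive_tool(plan=[[0.002, 0, 0.03, 0, 0.3, 0, -1], [0, 0, 0.03, 0, 0, 0, -1], [0, 0, 0.012, 0, 0, 0, -1], [0, 0, 0, 0, 0, 0, -1], [0, 0, 0, 0, 0, 0, -1]])

```text
t: 18.6
tcp_pos: [0.5636, 0.1721, 0.1387]
tool_rot: [0.952, -0.162, 0.046, -0.255]
force: [-0.9, -0.2, -0.4]
finger_gap: 0.093
gripper_force: 79.1
```

Run:
```python
from chk import *
tobed(48,-47.9,24,-1)
P=(cloud(snap("wrist"))-O)@bed()*1000
for h0 in(30,):
    H=P[(P[...,2]>35)&(P[...,2]<60)&(abs(P[...,1])<90)];print("held",np.percentile(H,[1,50,99],axis=0).round(1))
    for x in(0,30,60,85):
        k=H[abs(H[:,0]-x)<3];print(x,np.percentile(k[:,1],2).round(1),end=" ")
```

```text
t 18.6 at [0.5636 0.1721 0.1387] F [-0.9 -0.2 -0.4] gap 0.093 q [-0.16  0.57  1.82  0.75  0.8   1.19]
in current axes mm [-0.4  2.9 30.5] in final axes [-0.3  2.9 30.5] rotvec deg [ 0.01 -0.08  0.46]
tcp in bed mm [ 50.9 -48.2  54.5]
held [[ -5.2 -64.4  35.2]
 [ 44.6 -63.6  48.9]
 [103.9 -22.3  59.8]]
0 -64.4 30 -64.2 60 -63.9 85 -63.7
```

drive_tool(plan=[[-0.0005, 0, 0.01, 0, 0, 0.45, -1], [0, 0, 0.01, 0, 0, 0, -1], [0, 0, 0.008, 0, 0, 0, -1], [0, 0, 0.003, 0, 0, 0, -1], [0, 0, 0.001, 0, 0, 0, -1], [0, 0, 0, 0, 0, 0, -1]])

```text
t: 19.25
tcp_pos: [0.5682, 0.1869, 0.1102]
tool_rot: [0.952, -0.166, 0.045, -0.255]
force: [-0.7, 0.1, -1.3]
finger_gap: 0.094
gripper_force: 79.2
```

```bash
cat > st.py <<'E'
from chk import *
tobed(0,-54,21,-1);s=manip.sense();print("F bed",(bed().T@s["force"]).round(1))
P=(cloud(snap("wrist"))-O)@bed()*1000
H=P[(abs(P[...,2]-26)<5)&(P[...,1]>-80)&(P[...,1]<0)]
H=P[(abs(P[...,2]-15)<8)&(P[...,1]>-75)&(P[...,1]<-55)]
for x in(-30,0,30,60,85):
    k=P[(abs(P[...,0]-x)<3)&(abs(P[...,2]-27)<3)&(P[...,1]>-64.8-10)&(P[...,1]<-40)]
    yy=np.sort(k[:,1]) if len(k) else np.array([0,0]);i=np.argmax(np.diff(yy));print(x,"gap %.1f..%.1f"%(yy[i],yy[i+1]),end=" | ")
print()
E
python3 st.py
```

```text
t 19.25 at [0.5682 0.1869 0.1102] F [-0.7  0.1 -1.3] gap 0.094 q [-0.13  0.62  1.83  0.8   0.75  1.16]
in current axes mm [ 6.5 50.1  1.1] in final axes [ 6.4 50.1  1.1] rotvec deg [ 0.   -0.05 -0.09]
tcp in bed mm [ 50.1 -47.6  22.1]
F bed [-0.8  0.7 -1.1]
-30 gap -65.8..-42.7 | 0 gap -65.3..-63.3 | 30 gap -65.6..-63.3 | 60 gap -64.9..-63.4 | 85 gap -65.0..-63.4 |
```

drive_tool(plan=[[0.0002, 0.004, 0.0005, 0, 0, 0, -1], [0.0003, 0.004, 0, 0, 0, 0, -1], [0.0003, 0.004, 0, 0, 0, 0, -1], [0.0003, 0.004, 0, 0, 0, 0, -1], [0.0003, 0.004, 0, 0, 0, 0, -1], [0.0003, 0.003, 0, 0, 0, 0, -1], [0, 0, 0, 0, 0, 0, -1]])

```text
t: 20.0
tcp_pos: [0.5633, 0.1673, 0.0983]
tool_rot: [0.952, -0.166, 0.045, -0.255]
force: [1.0, -0.3, 0.1]
finger_gap: 0.092
gripper_force: 79.2
```

```bash
python3 st.py
```

```text
t 20.0 at [0.5633 0.1673 0.0983] F [ 1.  -0.3  0.1] gap 0.092 q [-0.17  0.64  1.85  0.82  0.74  1.1 ]
in current axes mm [ 4.5 26.7  0.9] in final axes [ 4.4 26.7  0.9] rotvec deg [ 0.01 -0.09 -0.1 ]
tcp in bed mm [ 26.7 -49.6  21.9]
F bed [ 0.1 -1.   0. ]
-30 gap -65.9..-65.2 | 0 gap -55.5..-55.2 | 30 gap -65.8..-65.5 | 60 gap -54.8..-54.5 | 85 gap -71.9..-71.6 |
```

drive_tool(plan=[[0.0003, 0.002, 0.0005, 0, 0, 0, -1], [0.0004, 0.002, 0.0004, 0, 0, 0, -1], [0.0004, 0.002, 0, 0, 0, 0, -1], [0.0004, 0.002, 0, 0, 0, 0, -1], [0, 0, 0, 0, 0, 0, -1]])

```text
t: 20.55
tcp_pos: [0.5623, 0.1613, 0.0938]
tool_rot: [0.951, -0.166, 0.045, -0.255]
force: [-1.0, 2.5, 2.4]
finger_gap: 0.094
gripper_force: 79.3
```

```bash
python3 st.py; python3 -c "
from chk import *
chk()"
```

```text
t 20.55 at [0.5623 0.1613 0.0938] F [-1.   2.5  2.4] gap 0.094 q [-0.19  0.65  1.85  0.83  0.74  1.07]
in current axes mm [ 3.4 19.3 -0.1] in final axes [ 3.4 19.3 -0. ] rotvec deg [-0.03 -0.05 -0.08]
tcp in bed mm [ 19.3 -50.6  21. ]
F bed [2.9 1.8 1.1]
-30 gap -74.7..-74.5 | 0 gap -45.5..-44.5 | 30 gap -54.4..-54.2 | 60 gap -45.9..-45.6 | 85 gap -72.2..-71.9 | 
y 10 x ends [-52.9  26. ] z 28.0 | y 4 x ends [-50.   27.1] z 28.0 | y -4 x ends [-40.1  26.8] z 28.1 | y -8 x ends [11.1 26.1] z 28.1 | y -12 x ends [12.9 23.8] z 28.0 | y -25 x ends [-57.8  22.1] z 28.1 | y -35 x ends [-57.1  72. ] z 28.1 | y -45 x ends [-57.  72.] z 27.9 | y -55 x ends [-35.6  72.3] z 28.1 | y -62 x ends [-35.1  72. ] z 28.1 | 
x -45 y [-44.8   6.8] | x -30 y [-66.3 -32.8] | x -15 y [-66.3 -28.3] | x 15 y [-66.1   9.2] | x 30 y [-66.1 -52.6] | x 45 y [-66. -32.] | 
tab 985 [ 18.3 -49.3  49. ]
```

drive_tool(plan=[[0, 0.002, 0, 0, 0, 0, -1], [0, 0.002, 0, 0, 0, 0, -1], [0, 0.002, 0, 0, 0, 0, -1], [0, 0, 0, 0, 0, 0, -1]])

```text
t: 21.05
tcp_pos: [0.5605, 0.1559, 0.0905]
tool_rot: [0.952, -0.166, 0.045, -0.255]
force: [-0.3, 1.4, 1.7]
finger_gap: 0.095
gripper_force: 79.4
```

```bash
cat > st2.py <<'E'
from chk import *
tobed(0,-54,21,-1);s=manip.sense();print("F bed",(bed().T@s["force"]).round(1))
w=snap("wrist");P=(cloud(w)-O)@bed()*1000;hsv=cv2.cvtColor(w["image"],cv2.COLOR_RGB2HSV)
T=P[(hsv[...,1]>135)&(hsv[...,0]<22)&(abs(P[...,2]-28)<4)]
def e(y,p,lo,hi):
    k=T[(abs(T[:,1]-y)<2)&(T[:,0]>lo)&(T[:,0]<hi),0];return np.percentile(k,p).round(1) if len(k)>5 else None
print("w1 low end",e(-25,1,-90,0),e(-30,1,-90,0),e(-35,1,-90,0),"w2 low/up end",e(-62,1,-90,50),e(-62,99,0,130),e(-55,99,0,130),"straight y",[np.percentile(T[abs(T[:,0]-x)<2,1],1).round(1) for x in(-25,0,25,50)])
S=P[(hsv[...,1]<120)&(abs(P[...,2]-24)<3)&(P[...,1]<-60)&(P[...,1]>-80)];print("panel y top range",[np.percentile(S[abs(S[:,0]-x)<4,1],98).round(1) for x in(-40,-20,20,60,80) if (abs(S[:,0]-x)<4).sum()>3])
E
python3 st2.py
```

```text
t 21.05 at [0.5605 0.1559 0.0905] F [-0.3  1.4  1.7] gap 0.095 q [-0.2   0.65  1.86  0.83  0.73  1.06]
in current axes mm [ 3.2 12.8 -0. ] in final axes [ 3.2 12.8 -0. ] rotvec deg [ 0.02 -0.07 -0.09]
tcp in bed mm [ 12.8 -50.8  21. ]
F bed [2.  0.7 0.9]
w1 low end -62.8 -62.5 -62.4 w2 low/up end -41.8 65.7 66.0 straight y [np.float64(-66.3), np.float64(-66.4), np.float64(-66.3), np.float64(-66.0)]
panel y top range [np.float64(-66.7), np.float64(-66.7), np.float64(-66.2), np.float64(-66.4), np.float64(-66.9)]
```

drive_tool(plan=[[0, 0.003, 0, 0, 0, 0, -1], [0, 0.003, 0, 0, 0, 0, -1], [0, 0.002, 0, 0, 0, 0, -1], [0, 0, 0, 0, 0, 0, -1]])

```text
t: 21.5
tcp_pos: [0.5589, 0.1494, 0.0867]
tool_rot: [0.951, -0.166, 0.045, -0.255]
force: [1.8, 2.1, 1.9]
finger_gap: 0.093
gripper_force: 79.3
```

```bash
python3 st2.py
```

```text
t 21.5 at [0.5589 0.1494 0.0867] F [1.8 2.1 1.9] gap 0.093 q [-0.21  0.66  1.86  0.84  0.73  1.03]
in current axes mm [2.6 5.  0. ] in final axes [2.5 5.  0. ] rotvec deg [-0.01 -0.14 -0.09]
tcp in bed mm [  5.  -51.5  21. ]
F bed [ 3.2 -1.   0.4]
w1 low end -65.2 -65.0 -64.8 w2 low/up end -49.6 58.3 58.3 straight y [np.float64(-67.0), np.float64(-67.0), np.float64(-67.0), np.float64(-66.7)]
panel y top range [np.float64(-67.5), np.float64(-67.4), np.float64(-66.7), np.float64(-67.0), np.float64(-67.4)]
```

drive_tool(plan=[[0.0004, 0.002, 0, 0, 0, 0, -1], [0.0004, 0.002, 0, 0, 0, 0, -1], [0.0004, 0.002, 0, 0, 0, 0, -1], [0, 0, 0, 0, 0, 0, -1]])

```text
t: 21.95
tcp_pos: [0.5583, 0.1445, 0.084]
tool_rot: [0.951, -0.166, 0.045, -0.255]
force: [3.0, 4.1, 4.7]
finger_gap: 0.095
gripper_force: 79.3
```

```bash
python3 st2.py
```

```text
t 21.95 at [0.5583 0.1445 0.084 ] F [3.  4.1 4.7] gap 0.095 q [-0.22  0.67  1.87  0.84  0.73  1.02]
in current axes mm [ 1.5 -0.4  0.1] in final axes [ 1.5 -0.4  0.1] rotvec deg [-0.06 -0.12 -0.09]
tcp in bed mm [ -0.4 -52.5  21.1]
F bed [ 6.6 -1.5  1.6]
w1 low end -65.3 -65.1 -65.0 w2 low/up end -55.0 52.9 53.0 straight y [np.float64(-68.0), np.float64(-68.0), np.float64(-67.8), np.float64(-67.6)]
panel y top range [np.float64(-68.4), np.float64(-68.5), np.float64(-68.2), np.float64(-68.0), np.float64(-68.4)]
```

drive_tool(plan=[[0.0004, 0.002, 0, 0, 0, 0, -1], [0.0004, 0.002, 0, 0, 0, 0, -1], [0.0004, 0.002, 0, 0, 0, 0, -1], [0.0004, 0.002, 0, 0, 0, 0, -1], [0, 0, 0, 0, 0, 0, -1]])

```text
t: 22.5
tcp_pos: [0.5575, 0.1378, 0.0803]
tool_rot: [0.951, -0.166, 0.045, -0.256]
force: [2.8, 6.1, 4.5]
finger_gap: 0.096
gripper_force: 79.4
```

```bash
python3 st2.py
```

```text
t 22.5 at [0.5575 0.1378 0.0803] F [2.8 6.1 4.5] gap 0.096 q [-0.24  0.67  1.87  0.85  0.73  1.  ]
in current axes mm [-0.1 -8.   0.2] in final axes [-0.1 -8.   0.2] rotvec deg [-0.11 -0.11 -0.1 ]
tcp in bed mm [ -8.  -54.1  21.2]
F bed [ 8.  -0.6  0.6]Traceback (most recent call last):
  File "st2.py", line 7, in <module>
    print("w1 low end",e(-25,1,-90,0),e(-30,1,-90,0),e(-35,1,-90,0),"w2 low/up end",e(-62,1,-90,50),e(-62,99,0,130),e(-55,99,0,130),"straight y",[np.percentile(T[abs(T[:,0]-x)<2,1],1).round(1) for x in(-25,0,25,50)])
                                                                                                                                                  ~~~~~~~~~~~~~^^^^^^^^^^^^^^^^^^^^^^^^
    return _quantile_unchecked(
        a, q, axis, out, overwrite_input, method, keepdims, weights)
    return _ureduce(a,
                    func=_quantile_ureduce_func,
    ...<5 lines>...
                    overwrite_input=overwrite_input,
                    method=method)
    r = func(a, **kwargs)
    result = _quantile(arr,
                       quantiles=q,
    ...<2 lines>...
                       out=out,
                       weights=wgt)
    slices_having_nans = np.isnan(arr[-1, ...])
                                  ~~~^^^^^^^^^
IndexError: index -1 is out of bounds for axis 0 with size 0
```

drive_tool(plan=[[0.0002, 0.001, 0, 0, 0, 0, -1], [0.0002, 0.001, 0, 0, 0, 0, -1], [0.0002, 0.001, 0, 0, 0, 0, -1], [0, 0, 0, 0, 0, 0, -1]])

```text
t: 22.95
tcp_pos: [0.5571, 0.1365, 0.0796]
tool_rot: [0.951, -0.166, 0.045, -0.257]
force: [3.4, 8.7, 6.9]
finger_gap: 0.093
gripper_force: 79.5
```

```bash
sed -i 's/(-25,0,25,50)/(-25,0,25,35)/' st2.py; python3 st2.py
```

```text
t 22.95 at [0.5571 0.1365 0.0796] F [3.4 8.7 6.9] gap 0.093 q [-0.24  0.67  1.87  0.85  0.73  0.99]
in current axes mm [-0.1 -9.6  0.3] in final axes [-0.1 -9.6  0.3] rotvec deg [-0.26 -0.03 -0.11]
tcp in bed mm [ -9.6 -54.1  21.3]
F bed [11.6 -0.3  1.3]
w1 low end -15.4 -48.0 -65.2 w2 low/up end -64.0 43.9 43.9 straight y [np.float64(-69.8), np.float64(-69.7), np.float64(-69.4), np.float64(-69.2)]
panel y top range [np.float64(-70.0), np.float64(-70.0), np.float64(-69.5), np.float64(-69.9), np.float64(-69.9)]
```

drive_tool(plan=[[0.0002, 0.001, 0, 0, 0, 0, -1], [0, 0.001, 0, 0, 0, 0, -1], [0, 0, 0, 0, 0, 0, -1], [0, 0, 0, 0, 0, 0, -1]])

```text
t: 23.4
tcp_pos: [0.557, 0.1362, 0.0797]
tool_rot: [0.951, -0.166, 0.045, -0.259]
force: [4.8, 12.6, 10.8]
finger_gap: 0.096
gripper_force: 79.7
```

```bash
python3 st2.py
```

```text
t 23.4 at [0.557  0.1362 0.0797] F [ 4.8 12.6 10.8] gap 0.096 q [-0.24  0.67  1.87  0.85  0.73  0.99]
in current axes mm [-0.2 -9.7  0.5] in final axes [-0.1 -9.7  0.5] rotvec deg [-0.46  0.   -0.11]
tcp in bed mm [ -9.7 -54.1  21.5]
F bed [17.1 -0.3  2.6]
w1 low end -15.6 -48.3 -65.0 w2 low/up end -64.1 43.8 43.7 straight y [np.float64(-69.7), np.float64(-69.7), np.float64(-69.4), np.float64(-69.5)]
panel y top range [np.float64(-70.0), np.float64(-69.7), np.float64(-69.9), np.float64(-69.7), np.float64(-69.7)]
```

drive_tool(plan=[[0, 0.001, 0.0005, 0, 0, 0, -1], [0, 0, 0, 0, 0, 0, -1], [0, -0.001, 0, 0, 0, 0, -1], [0, -0.001, 0, 0, 0, 0, -1], [0, 0, 0, 0, 0, 0, -0.8], [0, 0, 0, 0, 0, 0, -0.5], [0, 0, 0, 0, 0, 0, -0.5], [0, 0, -0.02, 0, 0, 0, -0.5], [0, 0, -0.04, 0, 0, 0, -0.5], [0, 0, -0.04, 0, 0, 0, -0.5]])

```text
t: 24.45
tcp_pos: [0.538, 0.0861, 0.1631]
tool_rot: [0.952, -0.167, 0.043, -0.254]
force: [-0.1, -0.9, 0.3]
finger_gap: 0.249
gripper_force: 0.0
```

drive_tool(plan=[[0, 0, -0.03, 0, 0, 0, -0.5], [0, 0, 0, 0, 0, 0, -0.5], [0, 0, 0, 0, 0, 0, -0.5]])

```text
t: 24.75
tcp_pos: [0.5341, 0.0721, 0.1895]
tool_rot: [0.952, -0.167, 0.045, -0.254]
force: [-0.4, -0.3, -0.1]
finger_gap: 0.25
gripper_force: 0.0
```

```bash
python3 -c "
from chk import *
tobed(0,-54,21,-1)
w,P=chk(pic='pics/end.png')"
```

```text
t 24.75 at [0.5341 0.0721 0.1895] F [-0.4 -0.3 -0.1] gap 0.25 q [-0.38  0.46  1.85  0.65  0.97  1.13]
in current axes mm [ -0.5 -14.  129.5] in final axes [ -0.2 -13.8 129.5] rotvec deg [ 0.06 -0.12 -0.14]
tcp in bed mm [-13.8 -54.2 150.5]
y 60 x ends [-38.1   9.1] z 28.3 | y 45 x ends [-36.8   7.2] z 28.1 | y 30 x ends [-35.4   5.9] z 28.1 | y 20 x ends [-35.5  43.4] z 28.2 | y 10 x ends [-62.3  43.5] z 28.2 | y 4 x ends [-64.9  43.1] z 28.2 | y -4 x ends [-64.3  43.2] z 28.2 | y -8 x ends [-64.5  43. ] z 28.3 | y -12 x ends [-64.3  42.3] z 28.2 | y -25 x ends [-64.6  43. ] z 28.2 | y -35 x ends [-64.1  42.7] z 28.5 | y -45 x ends [-63.7  43.2] z 28.5 | y -55 x ends [-63.3  43.1] z 28.6 | y -62 x ends [-63.8  42.8] z 28.6 | 
x -45 y [-69.2  -6.4] | x -30 y [-68.6  67.4] | x -15 y [-69.3  67.1] | x 15 y [-68.7  -6.3] | x 30 y [-68.7   4.4] | x 45 y [-68.   26.7] | 
tab 337 [-10.7 -52.5  50.2]
tab 308 [-10.8 -17.2  49.7]
tab 285 [-10.6  16.9  49.1]
tab 260 [-10.8  51.7  48.9]
```

View pics/end.png

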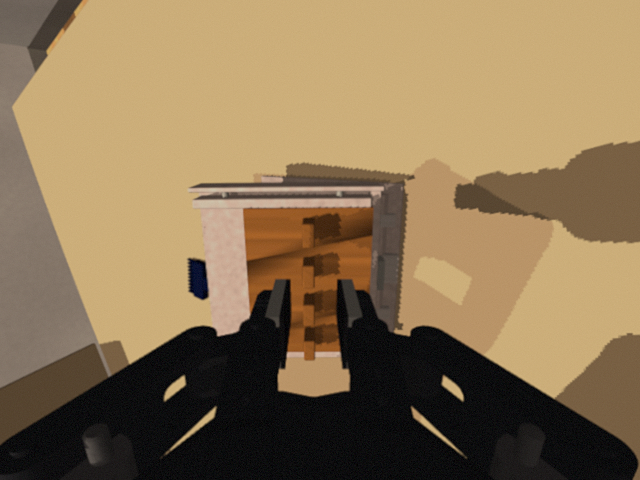

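The end view shows all four tabs in line: x within 0.2 mm, about 35 mm apart across the tray, tops level, panel against the last wedge. The gripper is clear, so I hand in.

```bash
python3 -c "
from station import manip
print(manip.sign_off())"
```

```text
the job is handed in; nothing more can be done
None
```

Both loose wedges are packed head-to-tail in the free half, level with the two already there and home against the stop by my last measurement. I handed the job in at about 25 s of the 58 s allowed; the hand-in gave no verdict.

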